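# Lean the pattern board on the easel and lock its foot stop one hole on

## Task

Take the taller of the two pattern boards out of the rack and lean it in the bench easel: lower edge on the wooden base just in front of the foot stop, centred and square to it, upper part back against the steel crossbar, and let it go. Then pull up the stop's spring plunger, slide the stop to the next hole towards the crossbar and let the pin go fully home there, leaving the board leaning. Finish while still gripping the plunger knob with the pin home; do not let go of it, and leave the shorter board, mallet, jar and spool where they are.

Things in the scene. Friction and masses are not known exactly. Their poses are not given: they have to be found in the camera images.
- tall_board: The pattern board to lean: loose plain plywood slab with dark wood inlays, 8 mm thick (its own x), 120 mm wide (y), 190 mm tall (z), 0.1 to 0.2 kg. Origin at the centre of its lower edge face. It starts upright in one of the rack's two slots, its foot 10 mm above the bench, its x axis along the rack's x axis.
- tall_board_top (a point): Centre of the tall board's upper edge face, 190 mm from its origin.
- short_board: The other board, not to be touched: same plywood, 8 mm thick, 100 mm wide, 110 mm tall, in the other slot. Origin at the centre of its lower edge face.
- rack: Fixed light wood rack, 94 mm (x) by 100 mm (y), walls 55 mm high. Two slots 11 mm wide run along its y axis, at x = -28 and +28 mm; slot floors are 10 mm above the bench, so a board must be lifted 45 mm to be free. Origin under its centre, on the bench.
- stand: The bench easel, fixed: wooden base plate 280 mm (x) by 140 mm (y), 12 mm thick; origin under its centre on the bench. Its x axis runs along the middle line from the foot stop to the crossbar, roughly to the robot's right. Steel rail 30 mm wide, top 26 mm above the bench, holes at x = -120, -90, -60, -30, 0 mm, ends at x = 10 mm; beyond it bare base for the board's foot.
- crossbar (a point): Middle of the crossbar: steel bar 12 mm thick along the stand's y, 124 mm long, its axis at stand x = 86 mm, 110 mm above the bench, on two posts at y = -55 and +55 mm that do not rise above it.
- stop_slide (a joint): Position of the foot stop on the rail, m: about 0 at the start (pin in the hole at stand x = -60 mm), grows towards the crossbar, travel -0.06 to 0.06. Next hole: 0.030. The pin has 1.5 mm play either way. Sliding takes 2 to 5 N. Aluminium block 60 mm wide, top 51 mm above the bench, from stand x = -90 mm (at value 0) to a front plate 104 mm wide, 54 mm high.
- stop_face (a point): Centre of the stop's front face (towards the crossbar), 34 mm above the bench, at stand x = 10 mm plus the value of stop_slide. 70 mm ahead of the plunger's axis. The face pushes the board's foot along if it meets it.
- lock_plunger (a joint): How far the plunger is pulled up, in m: 0 = pin fully home in a hole, limit 0.016. The pin (8 mm thick, round tip) reaches 10 mm into the hole, so the stop is free to slide above 0.010. A spring presses it down with 4 N at 0 and 9 N at 0.016. Let down between holes it rests on the rail and reads about 0.010.
- plunger_knob: Upright black cylindrical knob of the plunger, 26 mm diameter, 24 mm high, origin at its centre, 84 mm above the bench when the pin is home; moves with the plunger and the stop. Below it a thin steel stem (8 mm), then at 64 mm above the bench a collar 22 mm in diameter. Free all round for fingers from above.
- mallet: Bystander: wooden mallet 220 mm long lying on the bench beyond the work. Origin under its middle.
- dye_jar: Bystander: amber jar 60 mm in diameter, 75 mm high, standing on the bench. Origin at the centre of its underside.
- thread_spool: Bystander: wooden spool 44 mm in diameter, 55 mm high, standing on the bench. Origin at the centre of its underside.
Not all that is in view belongs to the job. What is shaped like the tall_board but red or yellow is not meant.

How it is judged:
By the outcome, as a careful person would: the job done as asked, in the order asked, and still so for the second after the job is handed in, while the arm keeps its last pose, push and grip.
It also fails if it takes over 54 s, if anything falls off the work surface, if the arm or the gripper's body presses on something with over 40 N, if the wrist force passes 120 N, or if a joint passes its speed limit or range.

## Robot

A 6-joint arm with a two-finger parallel gripper is mounted at the origin on the work surface. World frame = base frame: x ahead of the robot, y to its left, z up, the work surface at z = 0. Lengths are in mm, angles in rad, forces in N, time in s.
With the tool pointing down it reaches from about 350 to 975 mm from the base axis. Payload 7.1 kg.
Tool frame: the origin (TCP) lies at the very end of the fingers, on their centre line; the grasp point (between the pads) lies 19 mm behind it (r.pinch_z is the distance from the TCP to the grasp point, in mm); z points along the fingers, y is the line along which they close (so a half turn about z gives the same grasp; the last joint's range is limited). The gripper opens to 88 mm and grips with 3 to 60 N. Pads are 20 mm wide; open, the fingers measure 115 mm over their backs; the gripper's body (75 mm by 178 mm) begins 61 mm behind the grasp point.
Start: joints at [1.086, 0.423, 1.63, -0, 1.089, -0.019], TCP at [280.678, 558.412, 222.675] pointing down, gripper open.
Joint ranges: [-3, 3], [-0.9, 2.11], [0.09, 2.58], [-1.31, 4.45], [0.11, 2.69], [-2.54, 2.54]. Speed limits (rad/s): [2.39, 2.39, 3.01, 3.14, 3.14, 3.14].

## Interface

Orientations are given as a unit quaternion [w, x, y, z].
In Python, from plant import get_obs, cams, order, r gives the robot as it stands.
- The arm moves only by the tool servo_tool, never from a script. Its argument "steps" is a list of rows, each an object with "linear": the shift along the tool's x, y, z in cm, a list of three; "yaw": the turn about the tool's z in rad. A call has 1 to 8 rows; each row is the pose to reach, as a shift and turn from the pose commanded when the call began, along the tool's axes at that moment; what a row does not reach only later rows make up. A row lasts 1/8 s, in which the tool goes at most 62.5 mm and 10.7 degrees, less where a joint would pass 70% of its speed; a pose out of reach is approached as far as the arm can. A call with a gripper value outside its range is refused whole. "grip" is the finger opening in cm, from 0 to 8.78, set as the call begins (left out, the last holds). The fingers move at their own pace and stop on an object; "grip_force" is the grip in N (left out, the last holds). Time passes only in rows, so rows that repeat a pose let the fingers close. It gives the time, the measured TCP pose, the force, the opening and the grip force at its end, in the units of the state.
- get_obs(): the state, without advancing time (a new reading comes with each control period).
- cams.capture(name): name is "side" or "top" or "wrist"; returns a dict with "color" (480x640x3 uint8, red, green, blue), "camera_matrix" (3x3 intrinsics, pixels), "R" (3x3) and "t" (3): a world point X has camera coordinates R X + t. Camera axes: x right, y down, z forward; pixel columns grow to the right and rows downward; lengths in mm; the calibration is good to about 2 mm. A picture is of the moment at which its call begins. There is no depth.
- order.finish_job(): hands the job in; it is judged then, once.
The state is a dict: "clock": time; "qpos": joint angles; "qd": joint speeds; "joint_efforts": joint torques, N m; "tool_pos": TCP position; "tcp_rot": TCP orientation; "force": force on the tool from outside, world axes, zero at the start; "torque": the same for the moment, N m; "finger_gap": opening from 0.0 (shut) to 1.0 (fully open); "grasp_force": force on a finger pad.
Only numpy, scipy, OpenCV 4.12 (cv2) and the standard library are available. Lean on these libraries where they do the work, as an engineer would, in place of code of your own. Each camera call takes 0.05 s, during which the arm holds its last target. There are 200 camera calls.

## Working session

There is one attempt and no reset: what is moved stays moved. The work goes in short steps, Python scripts to look and compute and a tool call to move; the robot and the scene stay as the last step left them, time stands still between calls to the robot, and variables do not carry over. Pictures are saved under pics/ and viewed, at most 10 in all, crops included, and the job is handed in when it is done.

Besides the shell and the picture viewer there is one more tool, called in YAML: its name, and indented under it one key for each argument. servo_tool: Moves the arm, as the interface text tells. Its arguments: {"type":"object","properties":{"steps":{"type":"array"},"grip":{"type":"number"},"grip_force":{"type":"number"}},"required":["steps"]}

```bash
mkdir -p pics; ls; python3 - <<'E'
from plant import get_obs,cams,order,r
import cv2,pickle
o=get_obs(); print(o)
D={}
for n in ["side","top","wrist"]:
    c=cams.capture(n); D[n]=c; cv2.imwrite(f"pics/{n}0.png",c["color"][:,:,::-1]); print(n,c["camera_matrix"],c["R"],c["t"])
pickle.dump(D,open("c0.pkl","wb"))
E
```

```text
pics
{'clock': 0.0, 'qpos': array([ 1.08600537e+00,  4.23830870e-01,  1.63073199e+00, -1.02909258e-05,
        1.08859898e+00, -1.90109284e-02]), 'qd': array([-0.00025105,  0.00077745, -0.00315468,  0.00017184, -0.00075935,
       -0.00041558]), 'joint_efforts': array([ 1.37854749e-03, -5.44625759e+01, -2.73664552e+01,  6.44350913e-02,
        2.27023620e-02, -1.33688422e-04]), 'tool_pos': array([280.41345569, 557.91029494, 221.89143296]), 'tcp_rot': array([-1.91143896e-04,  2.30788080e-01,  9.73003724e-01, -7.60970481e-04]), 'force': array([ 0.94116953, -0.0073148 , -0.0873094 ]), 'torque': array([ 0.0017082 ,  0.00862884, -0.05183538]), 'grasp_force': 0.0, 'finger_gap': 1.0004976399605998}
side [[591.50696803   0.         317.05024982]
 [  0.         591.50696803 240.2890045 ]
 [  0.           0.           1.        ]] [[ 0.99049646 -0.13682358  0.01400254]
 [-0.07486671 -0.62176311 -0.77961889]
 [ 0.11537651  0.77116143 -0.62609769]] [-531.69468147  239.86176648 1194.26481977]
top [[529.11991453   0.         324.37965509]
 [  0.         529.11991453 232.39736648]
 [  0.           0.           1.        ]] [[-0.06156944 -0.99809817 -0.00304153]
 [-0.97600397  0.06084365 -0.20907964]
 [ 0.20886706 -0.00990437 -0.97789389]] [ 202.02465201  564.46527438 1202.66208684]
wrist [[331.38303504   0.         316.09132657]
 [  0.         331.38303504 237.20718526]
 [  0.           0.           1.        ]] [[ 4.48952069e-01  8.93555474e-01 -8.08926160e-04]
 [ 8.54847579e-01 -4.29240014e-01  2.91528090e-01]
 [ 2.60149297e-01 -1.31573648e-01 -9.56561926e-01]] [-623.19053737  -35.87244824  392.08494697]
```

View pics/side0.png

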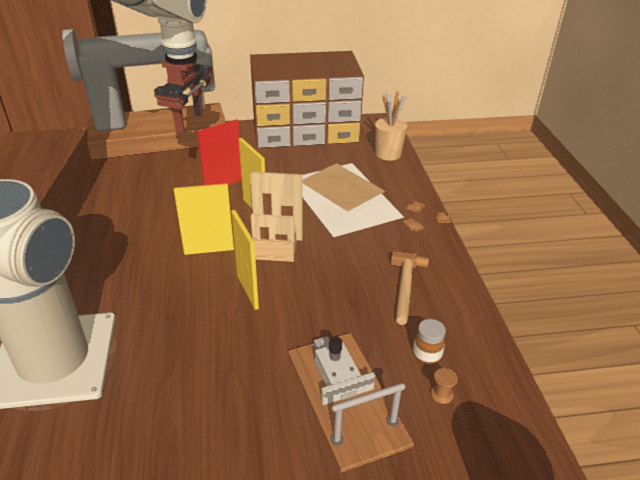

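View pics/top0.png

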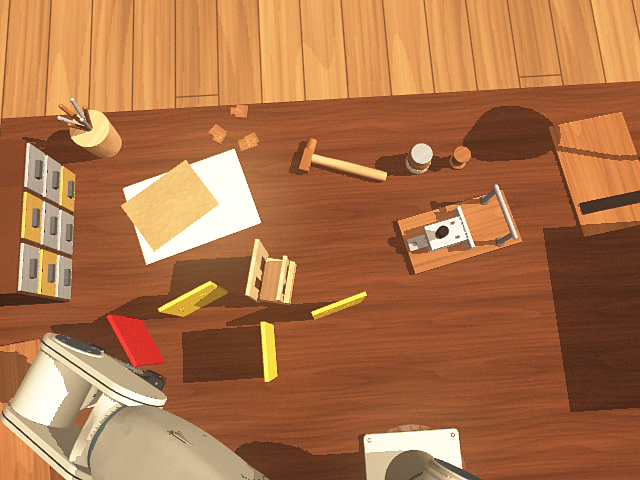

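Candidates (side picture):
- Plain plywood with dark inlays, in the rack's rear slot, at (277,205).
- Short board in the front slot at (273,235).
- Yellow boards at (204,218), (245,258) and (252,175).
- Red board at (220,152).
- Flat plywood sheet on the paper at (342,187).

I choose the rear-slot board with its top at about (277,176). In the top view it is at about (258,268). The stand is at side (350,400) and top (458,232), with the knob at (335,345) and (442,232). I'll check the choice in close crops.

```bash
python3 - <<'E'
import cv2,pickle,numpy as np
D=pickle.load(open("c0.pkl","rb"))
def crop(n,x,y,w,h,W,H):
    c=D[n]["color"][y:y+h,x:x+w,::-1]; return cv2.resize(c,(W,H),interpolation=cv2.INTER_CUBIC)
a=np.hstack([crop("side",230,160,100,110,400,300) if 0 else crop("side",225,165,100,75+25,300,300),crop("top",230,225,150,90,500,300)])
b=np.hstack([crop("side",280,325,150,150,300,300),crop("top",385,180,150,90,500,300)])
cv2.imwrite("pics/crop1.png",np.vstack([a,b]))
E
```

```text
(no output)
```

View pics/crop1.png

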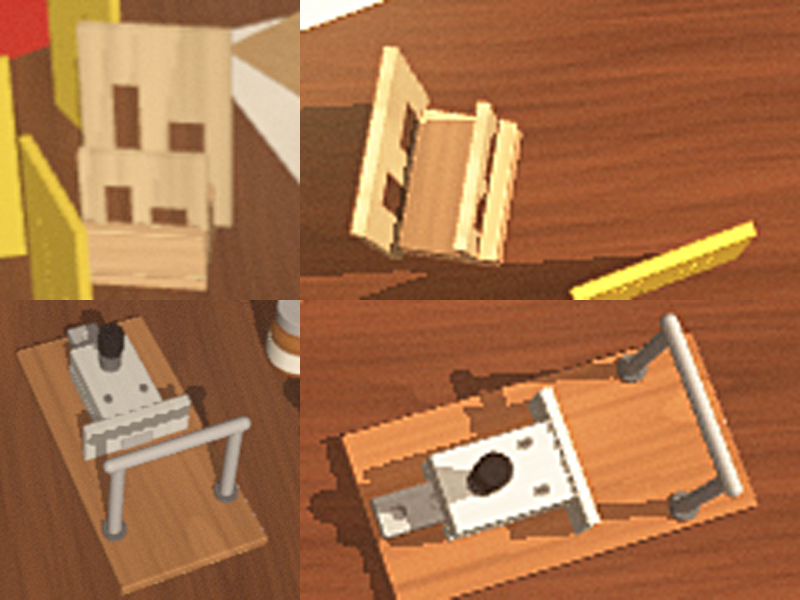

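The rear-slot board is plain plywood with dark inlays and clearly taller than the front one, so it is the tall_board. Its top edge runs from (251,173) to (302,174) in side and from (247,295) to (258,240) in top. The easel's bar ends, base corners and knob are all visible in both views. Next I triangulate.

```bash
cat > h.py <<'E'
import numpy as np,cv2,pickle
from scipy.optimize import least_squares
def P(c): return c["camera_matrix"]@np.c_[c["R"],c["t"]]
def proj(c,X):
    q=P(c)@np.append(X,1); return q[:2]/q[2]
def tri(c1,p1,c2,p2):
    X=cv2.triangulatePoints(P(c1),P(c2),np.float64(p1).reshape(2,1),np.float64(p2).reshape(2,1))[:,0]; return X[:3]/X[3]
def onz(c,p,z):
    d=c["R"].T@np.linalg.solve(c["camera_matrix"],[p[0],p[1],1]); o=-c["R"].T@c["t"]; return o+d*(z-o[2])/d[2]
def tf(p,X): # p=(x,y,yaw)
    c,s=np.cos(p[2]),np.sin(p[2]); return np.array([p[0]+c*X[0]-s*X[1],p[1]+s*X[0]+c*X[1],X[2]])
E
python3 - <<'E'
from h import *
D=pickle.load(open("c0.pkl","rb")); S,T=D["side"],D["top"]
pts={"boardR":((302.3,174.3),(257.6,240)),"boardL":((251.3,172.7),(247.4,295.5)),
"knobtop":((336,339.5),(442.9,231)),"barfar":((402,387),(495.4,186)),"barnear":((335,408.5),(515.5,237.6)),
"c1":((290,351),(414.4,270)),"c2":((349,334),(397.9,221.1)),"c3":((412.5,444),(502,190.5)),"c4":((342,467),(522,241)),
"plN":((322,388),(472.6,247.5)),"plF":((374,374),(459,207.6))}
for k,(a,b) in pts.items():
    X=tri(S,a,T,b); print(k,X.round(1),(proj(S,X)-a).round(1),(proj(T,X)-b).round(1))
E
```

```text
boardR [540.2 309.4 204.1] [-0.9  0.2] [-0.1 -1.2]
boardL [424.5 334.9 201.1] [-0.6  0.1] [-0.1 -0.8]
knobtop [ 555.5 -106.4   99.1] [-0.7  0.2] [-0.1 -0.7]
barfar [ 650.2 -237.1  110.9] [ 0.1 -0. ] [0.  0.1]
barnear [ 527.1 -266.7  112.2] [-0.7  0.2] [-0.1 -0.7]
c1 [476.4 -47.5  10.9] [ 1.  -0.2] [0.1 1. ]
c2 [602.5 -18.2  12.1] [ 0.3 -0.1] [0.  0.3]
c3 [ 666.5 -287.    12. ] [-0.2  0.1] [-0.  -0.2]
c4 [ 534.4 -317.2   17.2] [-0.5  0.1] [-0.  -0.5]
plN [ 519.  -182.3   57.8] [-0.5  0.1] [-0.  -0.5]
plF [ 619.6 -161.8   56.1] [-0.8  0.2] [-0.1 -0.8]
```

```bash
cat >> h.py <<'E'
from scipy.spatial.transform import Rotation as Ro
def tool(o): 
    q=o["tcp_rot"]; return Ro.from_quat([q[1],q[2],q[3],q[0]]).as_matrix()
def shift(o,X): return (tool(o).T@(np.array(X)-o["tool_pos"])/10)
def yawto(o,ydir):  # turn about tool z so that tool y is along +-ydir (world)
    v=tool(o).T@np.append(ydir,0); a=np.arctan2(-v[0],v[1]); return (a+np.pi/2)%np.pi-np.pi/2
E
python3 - <<'E'
from h import *
from plant import get_obs
D=pickle.load(open("c0.pkl","rb")); S,T,W=D["side"],D["top"],D["wrist"]
pts=[((-60,0,96),(336,339.5),(442.9,231)),((86,62,110),(402,387),(495.4,186)),((86,-62,110),(335,408.5),(515.5,237.6)),
((-140,-70,12),(290,351),(414.4,270)),((-140,70,12),(349,334),(397.9,221.1)),((140,70,12),(412.5,444),(502,190.5)),((140,-70,12),(342,467),(522,241)),
((8,-52,54),(322,388),(472.6,247.5)),((8,52,54),(374,374),(459,207.6))]
f=lambda p:np.concatenate([np.r_[proj(S,tf(p,X))-a,proj(T,tf(p,X))-b] for X,a,b in pts])
s=least_squares(f,[580,-165,-1.34],loss="soft_l1"); print("stand",s.x,f(s.x).reshape(-1,4).round(1))
np.save("stand.npy",s.x)
for z in (190,): print("yellow",[onz(T,p,z).round(0) for p in((312,316),(366,294),(265,323),(277,380),(160,310),(225,284))])
o=get_obs(); R=tool(o); print("cam in tool",R.T@(-W["R"].T@W["t"]-o["tool_pos"]))
n=np.array([.2152,.9766]); print("yaw",yawto(o,n),"shift",shift(o,[482.3,322.1,156]))
E
```

```text
stand [ 569.05005985 -166.40638362   -1.34163037] [[-0.6  1.9  0.3 -0.4]
 [-0.7 -0.1 -0.5  0.8]
 [-0.4 -0.3 -1.5 -0.9]
 [-2.7 -0.8 -0.2  4. ]
 [ 1.3 -1.6 -1.7 -0.7]
 [ 1.2 -0.2 -0.2 -1.1]
 [-1.5  2.7 -0.1  0.6]
 [ 0.4  3.   1.  -0.8]
 [ 0.2  1.1 -0.1 -1.3]]
yellow [array([373., 204., 190.]), array([412.,  90., 190.]), array([365., 302., 190.]), array([250., 282., 190.]), array([405., 518., 190.]), array([451., 382., 190.])]
cam in tool [  80.08706428   -1.29070737 -162.90700123]
yaw -0.24893409578950165 shift [-28.62897754 -12.01020472   6.62279306]
```

servo_tool:
  steps:
    - {"linear": [-2, -1, -4.8], "yaw": 0}
    - {"linear": [-7, -3, -4.8], "yaw": -0.1}
    - {"linear": [-12, -5, -4.8], "yaw": -0.2}
    - {"linear": [-17.5, -7.4, -4.8], "yaw": -0.249}
    - {"linear": [-23, -9.7, -4.8], "yaw": -0.249}
    - {"linear": [-28.6, -12, -4.8], "yaw": -0.249}
    - {"linear": [-28.6, -12, -4.8], "yaw": -0.249}
    - {"linear": [-28.6, -12, -4.8], "yaw": -0.249}
  grip: 5.0
  grip_force: 30

```text
clock: 1.15
tool_pos: [482.1, 322.7, 270.4]
tcp_rot: [-0.0, 0.109, 0.994, -0.0]
force: [-0.1, 0.7, 0.4]
finger_gap: 0.569
grasp_force: 0.0
```

```bash
python3 - <<'E'
from h import *
from plant import get_obs,cams
o=get_obs(); c=cams.capture("wrist"); pickle.dump((o,c),open("w1.pkl","wb"))
print(o["clock"],o["tool_pos"],o["finger_gap"])
for X in ([540.2,309.4,200],[424.5,334.9,200]): print(proj(c,X))
cv2.imwrite("pics/w1.png",c["color"][:,:,::-1])
E
```

```text
1.15 [482.05329871 322.73277915 270.42673915] 0.5687048471526048
[316.92401621 319.92945441]
[316.94295804 168.77587015]
```

View pics/w1.png

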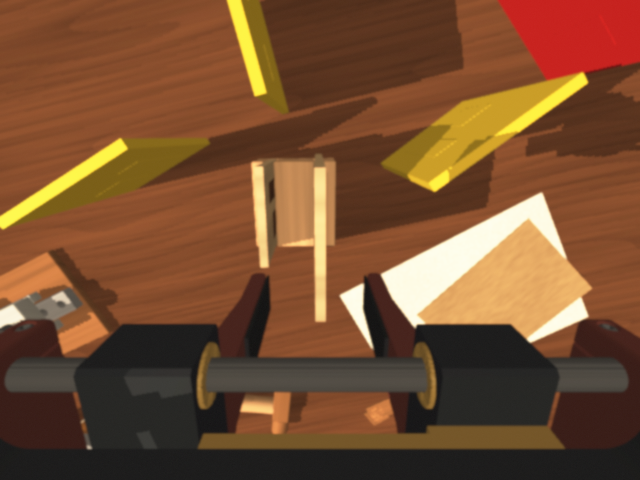

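The wrist view shows the tall board's top edge as the strip from (319,165) to (321,321), square to the fingers. It lies 3 px (about 2 mm) right of the finger centre at column 317. The short board is separate, at column 262. I descend with a 2 mm correction and grip.

servo_tool:
  steps:
    - {"linear": [0, 0.2, 4]}
    - {"linear": [0, 0.2, 8]}
    - {"linear": [0, 0.2, 10.5]}
    - {"linear": [0, 0.2, 11.4]}
    - {"linear": [0, 0.2, 11.4]}
    - {"linear": [0, 0.2, 11.4]}

```text
$.steps[0]: bad value
```

servo_tool:
  steps:
    - {"linear": [0, 0, 0]}
    - {"linear": [0, 0, 0]}
    - {"linear": [0, 0, 0]}
    - {"linear": [0, 0, 0]}
    - {"linear": [0, 0, 0]}
    - {"linear": [0, 0, 0]}
  grip: 0
  grip_force: 30

```text
$.steps[0]: bad value
```

Rows need a yaw value.

servo_tool:
  steps:
    - {"linear": [0, 0.2, 4], "yaw": 0}
    - {"linear": [0, 0.2, 8], "yaw": 0}
    - {"linear": [0, 0.2, 10.5], "yaw": 0}
    - {"linear": [0, 0.2, 11.4], "yaw": 0}
    - {"linear": [0, 0.2, 11.4], "yaw": 0}
    - {"linear": [0, 0.2, 11.4], "yaw": 0}

```text
clock: 1.95
tool_pos: [483.2, 325.5, 157.9]
tcp_rot: [0.001, 0.108, 0.994, 0.001]
force: [-0.0, 0.4, 0.3]
finger_gap: 0.569
grasp_force: 0.0
```

servo_tool:
  steps:
    - {"linear": [0, 0, 0], "yaw": 0}
    - {"linear": [0, 0, 0], "yaw": 0}
    - {"linear": [0, 0, 0], "yaw": 0}
    - {"linear": [0, 0, 0], "yaw": 0}
    - {"linear": [0, 0, 0], "yaw": 0}
    - {"linear": [0, 0, 0], "yaw": 0}
  grip: 0
  grip_force: 30

```text
clock: 2.7
tool_pos: [482.8, 324.6, 156.7]
tcp_rot: [0.0, 0.108, 0.994, -0.0]
force: [0.2, -1.0, -0.2]
finger_gap: 0.086
grasp_force: 30.0
```

servo_tool:
  steps:
    - {"linear": [0, 0, -1], "yaw": 0}
    - {"linear": [0, 0, -2.5], "yaw": 0}
    - {"linear": [0, 0, -5], "yaw": 0}
    - {"linear": [0, 0, -8], "yaw": 0}
    - {"linear": [0, 0, -11], "yaw": 0}
    - {"linear": [0, 0, -14], "yaw": 0}
    - {"linear": [0, 0, -14], "yaw": 0}
    - {"linear": [0, 0, -14], "yaw": 0}

```text
clock: 3.7
tool_pos: [482.2, 324.3, 296.0]
tcp_rot: [-0.0, 0.108, 0.994, -0.0]
force: [0.4, -0.0, -1.5]
finger_gap: 0.089
grasp_force: 30.0
```

```bash
python3 - <<'E'
from h import *
from plant import get_obs
o=get_obs(); p=np.load("stand.npy"); X=tf(p,[18,0,0]); X[2]=o["tool_pos"][2]
print(o["force"],o["grasp_force"],o["tool_pos"],X,shift(o,X),yawto(o,[np.cos(p[2]),np.sin(p[2])]),o["qpos"])
E
```

```text
[ 0.39784786 -0.04862339 -1.49063939] 29.996998608112335 [482.23362047 324.32270173 296.04940495] [ 573.13903639 -183.93579521  296.04940495] [-1.98115371e+01 -4.76802629e+01  2.16163533e-02] -0.4459842481462335 [ 5.71623564e-01  2.82831844e-01  1.65756717e+00 -8.46085022e-05
  1.20209305e+00 -7.82324096e-01]
```

servo_tool:
  steps:
    - {"linear": [-2.4, -3, 0], "yaw": 0}
    - {"linear": [-5, -7, 0], "yaw": -0.05}
    - {"linear": [-7.5, -12, 0], "yaw": -0.12}
    - {"linear": [-9.5, -17, 0], "yaw": -0.2}
    - {"linear": [-11.5, -22, 0], "yaw": -0.28}
    - {"linear": [-13.5, -27, 0], "yaw": -0.36}
    - {"linear": [-15.2, -32, 0], "yaw": -0.446}
    - {"linear": [-16.5, -36, 0], "yaw": -0.446}

```text
clock: 4.7
tool_pos: [565.6, -64.4, 294.9]
tcp_rot: [-0.001, -0.114, 0.993, 0.0]
force: [-0.3, 0.4, -0.9]
finger_gap: 0.092
grasp_force: 30.0
```

```bash
python3 - <<'E'
from h import *
from plant import get_obs
o=get_obs(); p=np.load("stand.npy"); X=tf(p,[18,0,296])
print(o["tool_pos"],shift(o,X),yawto(o,[np.cos(p[2]),np.sin(p[2])]),o["qpos"])
E
```

```text
[565.56178202 -64.38127611 294.85129372] [  1.97872682 -11.81484147  -0.11972772] 3.890110764936949e-05 [-1.34157328e-01  2.66076042e-01  1.68320236e+00 -1.94082218e-04
  1.19528384e+00 -1.93408581e+00]
```

servo_tool:
  steps:
    - {"linear": [0.7, -4, 0], "yaw": 0}
    - {"linear": [1.4, -8, 0], "yaw": 0}
    - {"linear": [2.0, -11, 0], "yaw": 0}
    - {"linear": [2.0, -11.5, 0], "yaw": 0}
    - {"linear": [2.0, -11.5, 0], "yaw": 0}
    - {"linear": [2.0, -11.5, 0], "yaw": 0}
    - {"linear": [2.0, -11.5, 0], "yaw": 0}

```text
clock: 5.58
tool_pos: [573.1, -177.9, 296.7]
tcp_rot: [-0.0, -0.115, 0.993, 0.0]
force: [1.1, 0.4, -2.3]
finger_gap: 0.09
grasp_force: 30.0
```

```bash
python3 - <<'E'
from h import *
from plant import get_obs,cams
o=get_obs(); p=np.load("stand.npy"); X=tf(p,[18,0,159])
print(o["tool_pos"],shift(o,X),yawto(o,[np.cos(p[2]),np.sin(p[2])]))
D={n:cams.capture(n) for n in("side","top","wrist")}
pickle.dump((o,D),open("c2.pkl","wb"))
def crop(n,x,y,w,h,W,H): return cv2.resize(D[n]["color"][y:y+h,x:x+w,::-1],(W,H),interpolation=cv2.INTER_CUBIC)
print([proj(D["wrist"],tf(p,q)).round() for q in((8,52,54),(8,-52,54),(86,62,110),(86,-62,110))])
cv2.imwrite("pics/c2.png",np.hstack([crop("side",270,200,150,225,400,600),np.vstack([crop("top",400,150,160,120,400,300),cv2.resize(D["wrist"]["color"][:,:,::-1],(400,300))])]))
E
```

```text
[ 573.1289682  -177.89430849  296.66593491] [ 0.13618054 -0.59103625 13.76648917] 0.0012989979716957478
[array([320., 243.]), array([321., 160.]), array([252., 266.]), array([245., 154.])]
```

View pics/c2.png

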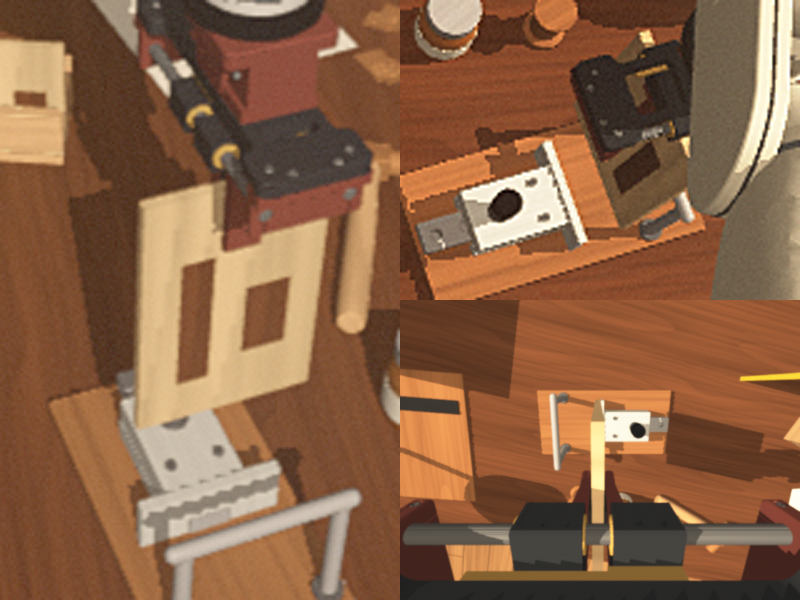

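```bash
python3 - <<'E'
from h import *
o,D=pickle.load(open("c2.pkl","rb")); p=np.load("stand.npy"); S=D["side"]
c,s=np.cos(p[2]),np.sin(p[2]); Ri=np.array([[c,s],[-s,c]])
g=lambda X: np.r_[Ri@(X[:2]-p[:2]),X[2]].round(1)
t=g(o["tool_pos"]); print("tcp in stand",t)
for y,px in((-60,(321.4,360.1)),(60,(386.2,341.7))):
    print(g(onz(S,px,149.5)),"pred px",proj(S,tf(p,[t[0]+4,y,149.5])),px)
for y,px in((-60,(270+138/2.667,200+200/2.667)),): print("top corner",proj(S,tf(p,[t[0]+4,y,339.5])),px)
E
```

```text
tcp in stand [ 12.1   1.4 296.7]
[ 13.9 -58.2 149.5] pred px [320.89904701 361.33441877] (321.4, 360.1)
[ 15.1  64.3 149.5] pred px [384.2669609  342.76615163] (386.2, 341.7)
top corner [323.18139057 279.07609216] (321.7435320584927, 274.99062617172854)
```

servo_tool:
  steps:
    - {"linear": [0.25, -0.6, 1], "yaw": 0}
    - {"linear": [0.25, -0.6, 4], "yaw": 0}
    - {"linear": [0.25, -0.6, 7], "yaw": 0}
    - {"linear": [0.25, -0.6, 10], "yaw": 0}
    - {"linear": [0.25, -0.6, 12], "yaw": 0}
    - {"linear": [0.25, -0.6, 13], "yaw": 0}
    - {"linear": [0.25, -0.6, 13], "yaw": 0}
    - {"linear": [0.25, -0.6, 13], "yaw": 0}

```text
clock: 6.72
tool_pos: [572.6, -185.6, 167.5]
tcp_rot: [0.001, -0.114, 0.993, -0.0]
force: [0.5, -0.8, -1.2]
finger_gap: 0.094
grasp_force: 30.0
```

```bash
python3 - <<'E'
from h import *
from plant import get_obs,cams
o=get_obs(); p=np.load("stand.npy")
c,s=np.cos(p[2]),np.sin(p[2]); Ri=np.array([[c,s],[-s,c]])
print(Ri@(o["tool_pos"][:2]-p[:2]),o["tool_pos"][2],o["force"])
D={n:cams.capture(n) for n in("side","top")}
pickle.dump((o,D),open("c3.pkl","wb"))
def crop(n,x,y,w,h,W,H): return cv2.resize(D[n]["color"][y:y+h,x:x+w,::-1],(W,H),interpolation=cv2.INTER_CUBIC)
cv2.imwrite("pics/c3.png",np.hstack([crop("side",285,310,130,130,480,480),crop("top",430,180,80,120,320,480)]))
E
```

```text
[19.48095532 -0.94912653] 167.45435076531245 [ 0.53175101 -0.78165666 -1.23262617]
```

View pics/c3.png

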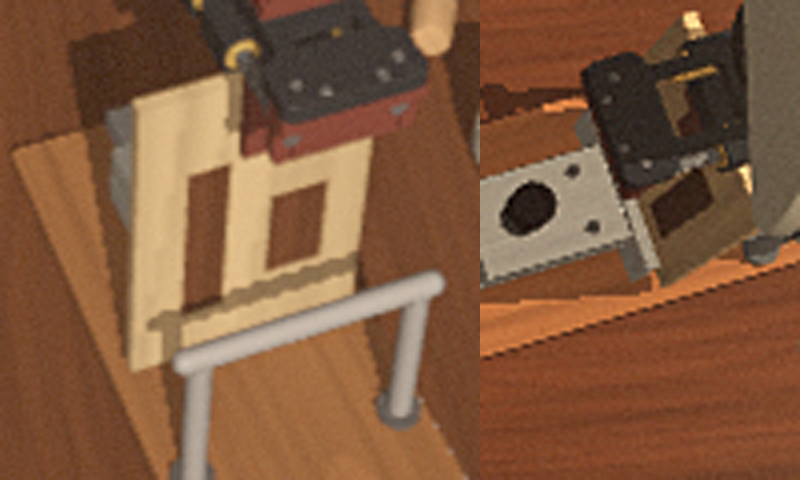

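```bash
python3 - <<'E'
from h import *
o,D=pickle.load(open("c3.pkl","rb")); p=np.load("stand.npy"); S=D["side"]
c,s=np.cos(p[2]),np.sin(p[2]); Ri=np.array([[c,s],[-s,c]])
X=onz(S,(320.8,410.3),20.7); print(Ri@(X[:2]-p[:2]))
E
```

```text
[ 23.74847109 -60.67560514]
```

servo_tool:
  steps:
    - {"linear": [0, 0, 0.4], "yaw": 0}
    - {"linear": [0, 0, 0.7], "yaw": 0}
    - {"linear": [0, 0, 0.8], "yaw": 0}
    - {"linear": [0, 0, 0.85], "yaw": 0}
    - {"linear": [0, 0, 0.85], "yaw": 0}
    - {"linear": [0, 0, 0.85], "yaw": 0}

```text
clock: 7.58
tool_pos: [571.9, -185.3, 158.7]
tcp_rot: [-0.0, -0.114, 0.993, 0.0]
force: [-3.5, 0.4, 4.8]
finger_gap: 0.093
grasp_force: 30.0
```

servo_tool:
  steps:
    - {"linear": [0, 0, 0], "yaw": 0}
    - {"linear": [0, 0, 0], "yaw": 0}
    - {"linear": [0, 0, 0], "yaw": 0}
    - {"linear": [0, 0, 0], "yaw": 0}
  grip: 3.0

```text
clock: 8.07
tool_pos: [572.0, -185.3, 158.0]
tcp_rot: [-0.0, -0.114, 0.993, 0.0]
force: [0.0, 0.2, 0.4]
finger_gap: 0.338
grasp_force: 0.0
```

servo_tool:
  steps:
    - {"linear": [0, -0.4, 0], "yaw": 0}
    - {"linear": [0, -0.8, 0], "yaw": 0}
    - {"linear": [0, -1.2, 0], "yaw": 0}
    - {"linear": [0, -1.6, 0], "yaw": 0}
    - {"linear": [0, -2.0, 0], "yaw": 0}
    - {"linear": [0, -2.4, 0], "yaw": 0}
    - {"linear": [0, -2.8, 0], "yaw": 0}
    - {"linear": [0, -3.2, 0], "yaw": 0}

```text
clock: 9.07
tool_pos: [579.4, -216.7, 158.2]
tcp_rot: [0.0, -0.114, 0.993, -0.0]
force: [-0.6, 0.6, 0.5]
finger_gap: 0.345
grasp_force: 0.0
```

servo_tool:
  steps:
    - {"linear": [0, -0.4, 0], "yaw": 0}
    - {"linear": [0, -0.8, 0], "yaw": 0}
    - {"linear": [0, -1.2, 0], "yaw": 0}
    - {"linear": [0, -1.6, 0], "yaw": 0}
    - {"linear": [0, -2.0, 0], "yaw": 0}
    - {"linear": [0, -2.4, 0], "yaw": 0}
  grip: 4.0

```text
clock: 9.82
tool_pos: [584.8, -240.1, 158.2]
tcp_rot: [-0.0, -0.114, 0.993, 0.0]
force: [0.2, -0.4, 0.5]
finger_gap: 0.454
grasp_force: 0.1
```

```bash
python3 - <<'E'
from h import *
from plant import get_obs,cams
o=get_obs(); p=np.load("stand.npy")
c,s=np.cos(p[2]),np.sin(p[2]); Ri=np.array([[c,s],[-s,c]])
print(Ri@(o["tool_pos"][:2]-p[:2]),o["tool_pos"][2],o["force"],o["finger_gap"])
D={n:cams.capture(n) for n in("side","top")}
pickle.dump((o,D),open("c4.pkl","wb"))
def crop(n,x,y,w,h,W,H): return cv2.resize(D[n]["color"][y:y+h,x:x+w,::-1],(W,H),interpolation=cv2.INTER_CUBIC)
cv2.imwrite("pics/c4.png",np.hstack([crop("side",285,310,130,130,480,480),crop("top",430,180,80,120,320,480)]))
E
```

```text
[75.37664388 -1.4002325 ] 158.1698364029478 [ 0.16150774 -0.36759952  0.49238438] 0.45386061153026436
```

View pics/c4.png

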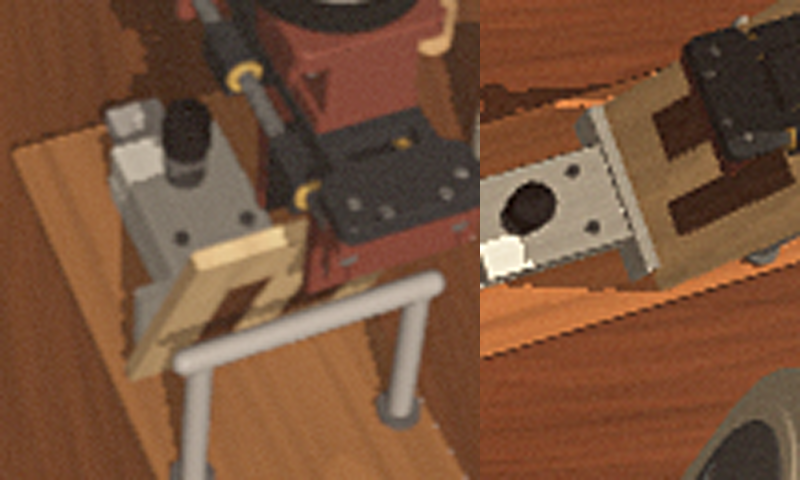

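The board is tilted and resting on the leading finger. Its foot is just in front of the stop and square to it: the lower edge in the top crop is parallel to the plate, from (610,110) to (660,280). I carry on to the bar, open and withdraw upward.

servo_tool:
  steps:
    - {"linear": [0, -0.3, 0], "yaw": 0}
    - {"linear": [0, -0.6, 0], "yaw": 0}
    - {"linear": [0, -0.9, 0], "yaw": 0}
    - {"linear": [0, -1.2, 0], "yaw": 0}
    - {"linear": [0, -1.5, 0], "yaw": 0}
    - {"linear": [0, -1.8, 0], "yaw": 0}
    - {"linear": [0, -2.2, 0], "yaw": 0}
    - {"linear": [0, -2.4, 0], "yaw": 0}

```text
clock: 10.92
tool_pos: [590.3, -263.5, 158.2]
tcp_rot: [0.0, -0.114, 0.993, -0.0]
force: [0.5, 0.6, -0.6]
finger_gap: 0.456
grasp_force: 0.0
```

servo_tool:
  steps:
    - {"linear": [0, 0, 0], "yaw": 0}
    - {"linear": [0, 0, 0], "yaw": 0}
    - {"linear": [0, 0, 0], "yaw": 0}
    - {"linear": [0, 0, 0], "yaw": 0}
    - {"linear": [0, 0, 0], "yaw": 0}
  grip: 8.0

```text
clock: 11.55
tool_pos: [590.2, -263.2, 158.2]
tcp_rot: [0.0, -0.114, 0.993, 0.0]
force: [-0.3, -0.3, 0.0]
finger_gap: 0.907
grasp_force: 0.0
```

servo_tool:
  steps:
    - {"linear": [0, 0, -1], "yaw": 0}
    - {"linear": [0, 0, -3], "yaw": 0}
    - {"linear": [0, 0, -6], "yaw": 0}
    - {"linear": [0, 3, -10], "yaw": 0}
    - {"linear": [0, 7, -10], "yaw": 0}
    - {"linear": [0, 11, -10], "yaw": 0}
    - {"linear": [0, 14, -10], "yaw": 0}
    - {"linear": [0, 14, -10], "yaw": 0}

```text
clock: 12.55
tool_pos: [558.5, -125.5, 259.9]
tcp_rot: [0.001, -0.116, 0.993, -0.0]
force: [-0.1, -0.3, -0.7]
finger_gap: 0.912
grasp_force: 0.0
```

```bash
python3 - <<'E'
from h import *
from plant import get_obs,cams
o=get_obs(); p=np.load("stand.npy")
c,s=np.cos(p[2]),np.sin(p[2]); Ri=np.array([[c,s],[-s,c]])
print(Ri@(o["tool_pos"][:2]-p[:2]),o["tool_pos"][2],o["force"],o["finger_gap"])
D={n:cams.capture(n) for n in("side","top","wrist")}
pickle.dump((o,D),open("c5.pkl","wb"))
def crop(n,x,y,w,h,W,H): return cv2.resize(D[n]["color"][y:y+h,x:x+w,::-1],(W,H),interpolation=cv2.INTER_CUBIC)
print([proj(D["wrist"],tf(p,q)).round() for q in((-60,0,96),(86,62,110),(86,-62,110))])
cv2.imwrite("pics/c5.png",np.hstack([crop("side",285,310,130,130,400,400),cv2.resize(D["wrist"]["color"][:,100:580,::-1],(400,400))]))
E
```

```text
[-42.23001228  -1.02057528] 259.92673858480606 [-0.07036046 -0.31211647 -0.72802203] 0.9115761185620778
[array([337., 220.]), array([194., 282.]), array([180., 158.])]
```

View pics/c5.png

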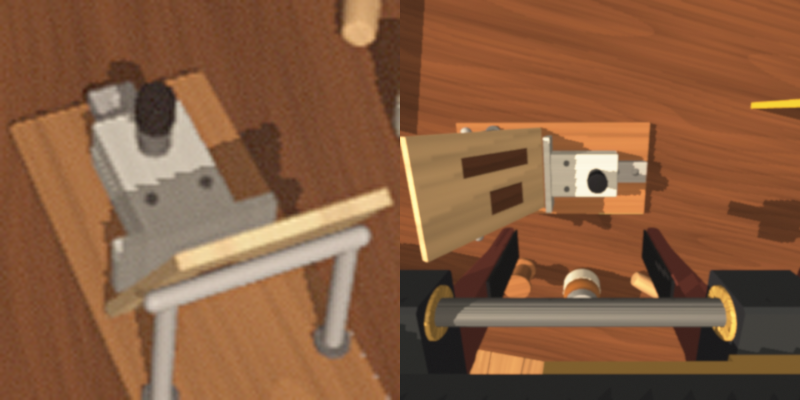

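The board now leans on the bar, centred and square, with its foot at the stop plate. In the wrist view the knob is at about (597,181) in the crop, which is (336,217) in full pixels, against a prediction of (337,220). I refine its position numerically.

```bash
python3 - <<'E'
from h import *
o,D=pickle.load(open("c5.pkl","rb")); p=np.load("stand.npy")
c,s=np.cos(p[2]),np.sin(p[2]); Ri=np.array([[c,s],[-s,c]])
g=lambda X: np.r_[Ri@(X[:2]-p[:2]),X[2]].round(1)
B={}
for n in D:
    u,v=proj(D[n],tf(p,[-60,0,84])); u,v=int(u),int(v); k=22
    a=D[n]["color"][v-k:v+k,u-k:u+k].max(2)<60
    N,L,st,ce=cv2.connectedComponentsWithStats(a.astype(np.uint8)); i=1+np.argmax(st[1:,4])
    B[n]=ce[i]+[u-k,v-k]; print(n,B[n],st[i],proj(D[n],tf(p,[-60,0,84])))
for a,b in(("wrist","side"),("wrist","top"),("side","top")): print(a,b,g(tri(D[a],B[a],D[b],B[b])))
print(shift(o,tf(p,[-60,0,67])))
E
```

```text
side [334.62589928 344.58992806] [ 16  14  12  17 139] [335.17596264 345.64214537]
top [447.83870968 219.88940092] [ 16   0  28  29 217] [442.0987882  231.64521151]
wrist [336.45116279 217.46046512] [ 14  10  21  26 430] [335.90024476 217.31538159]
wrist side [-60.4  -0.9  86.9]
wrist top [-53.6   8.1 131.1]
side top [-46.8   5.3 103.6]
[-0.07495708  1.79211684 19.29139973]
```

servo_tool:
  steps:
    - {"linear": [0, 1.0, 3], "yaw": 0}
    - {"linear": [0, 1.8, 7], "yaw": 0}
    - {"linear": [0, 1.8, 11], "yaw": 0}
    - {"linear": [0, 1.8, 14], "yaw": 0}
    - {"linear": [0, 1.8, 17], "yaw": 0}
    - {"linear": [0, 1.8, 18.8], "yaw": 0}
    - {"linear": [0, 1.8, 19.3], "yaw": 0}
    - {"linear": [0, 1.8, 19.3], "yaw": 0}

```text
clock: 13.7
tool_pos: [554.7, -109.7, 65.5]
tcp_rot: [0.0, -0.114, 0.993, -0.0]
force: [0.3, 0.4, 0.7]
finger_gap: 0.909
grasp_force: 0.0
```

servo_tool:
  steps:
    - {"linear": [0, 0, 0], "yaw": 0}
    - {"linear": [0, 0, 0], "yaw": 0}
    - {"linear": [0, 0, 0], "yaw": 0}
    - {"linear": [0, 0, 0], "yaw": 0}
    - {"linear": [0, 0, 0], "yaw": 0}
    - {"linear": [0, 0, 0], "yaw": 0}
    - {"linear": [0, 0, 0], "yaw": 0}
    - {"linear": [0, 0, 0], "yaw": 0}
  grip: 1.5
  grip_force: 40

```text
clock: 14.7
tool_pos: [554.2, -109.1, 65.2]
tcp_rot: [-0.0, -0.114, 0.993, 0.0]
force: [-1.1, 2.4, 0.7]
finger_gap: 0.286
grasp_force: 40.0
```

servo_tool:
  steps:
    - {"linear": [0, 0, -0.4], "yaw": 0}
    - {"linear": [0, 0, -0.8], "yaw": 0}
    - {"linear": [0, 0, -1.2], "yaw": 0}
    - {"linear": [0, 0, -1.4], "yaw": 0}
    - {"linear": [0, 0, -1.4], "yaw": 0}
    - {"linear": [0, 0, -1.4], "yaw": 0}

```text
clock: 15.45
tool_pos: [554.2, -109.3, 79.0]
tcp_rot: [-0.0, -0.114, 0.993, 0.0]
force: [2.1, 2.9, -9.1]
finger_gap: 0.293
grasp_force: 40.0
```

servo_tool:
  steps:
    - {"linear": [0, -0.3, 0], "yaw": 0}
    - {"linear": [0, -0.7, 0], "yaw": 0}
    - {"linear": [0, -1.1, 0], "yaw": 0}
    - {"linear": [0, -1.5, 0], "yaw": 0}
    - {"linear": [0, -1.9, 0], "yaw": 0}
    - {"linear": [0, -2.3, 0], "yaw": 0}
    - {"linear": [0, -2.7, 0], "yaw": 0}
    - {"linear": [0, -3.0, 0], "yaw": 0}

```text
clock: 16.45
tool_pos: [561.1, -138.9, 79.2]
tcp_rot: [-0.0, -0.114, 0.993, 0.0]
force: [1.3, 3.5, -8.9]
finger_gap: 0.284
grasp_force: 40.0
```

servo_tool:
  steps:
    - {"linear": [0, 0, 0], "yaw": 0}
    - {"linear": [0, 0, 0.3], "yaw": 0}
    - {"linear": [0, 0, 0.5], "yaw": 0}
    - {"linear": [0, 0, 0.7], "yaw": 0}
    - {"linear": [0, 0, 0.7], "yaw": 0}

```text
clock: 17.08
tool_pos: [561.2, -138.6, 72.1]
tcp_rot: [0.0, -0.114, 0.993, -0.0]
force: [0.9, -0.5, -7.1]
finger_gap: 0.289
grasp_force: 40.0
```

servo_tool:
  steps:
    - {"linear": [0, 0, 0.2], "yaw": 0}
    - {"linear": [0, 0, 0.4], "yaw": 0}
    - {"linear": [0, 0, 0.6], "yaw": 0}
    - {"linear": [0, 0, 0.7], "yaw": 0}
    - {"linear": [0, 0, 0.75], "yaw": 0}
    - {"linear": [0, 0, 0.75], "yaw": 0}

```text
clock: 17.82
tool_pos: [561.2, -138.4, 65.1]
tcp_rot: [0.0, -0.114, 0.993, 0.0]
force: [-2.1, 3.9, 4.3]
finger_gap: 0.29
grasp_force: 40.0
```

```bash
python3 - <<'E'
from h import *
from plant import get_obs,cams
o=get_obs(); print(o["force"],o["tool_pos"])
D={n:cams.capture(n) for n in("side","top")}
pickle.dump((o,D),open("c6.pkl","wb"))
def crop(n,x,y,w,h,W,H): return cv2.resize(D[n]["color"][y:y+h,x:x+w,::-1],(W,H),interpolation=cv2.INTER_CUBIC)
cv2.imwrite("pics/c6.png",np.hstack([crop("side",285,310,130,130,400,400),crop("top",430,160,100,100,400,400)]))
E
```

```text
[-2.13146127  3.94944898  4.33191209] [ 561.17022172 -138.42040638   65.1395335 ]
```

View pics/c6.png

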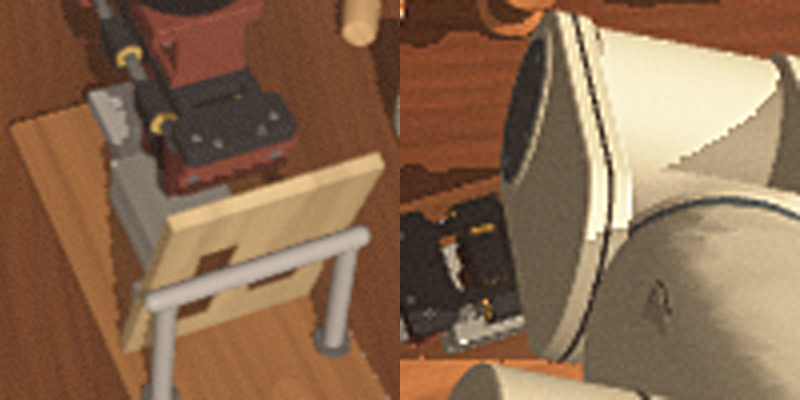

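The board leans on the bar, steeper now, square, with the stop up against its foot. The tool is back at its original height (65.1 against 65.2 mm) and pushing down about 4 N, so the pin is home. I hand the job in.

```bash
python3 -c "
from plant import order;print(order.finish_job())"
```

```text
the job is handed in; nothing more can be done
None
```

I handed in the job at about 18 s: the tall board leans on the crossbar, the stop is one hole further on with its pin home, and the gripper still holds the plunger knob; I saw no contact with the bystanders, but took no final picture of them.

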